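Swap the pack and fit the filters of a bench dust extractor

TASK

Service the cordless dust extractor on the joiner's bench: first pull the flat battery pack out of the extractor's bay and plug it fully into the free socket of the charger. Then untwist the old filter cartridge that is locked in the extractor, stand it upright in the steel tray, and fit every new cartridge standing on the bench into a port, any port, with its lugs lined up with the slots, pushed in against the spring and twisted clockwise to the stop so that it locks. Only after that pull the fresh pack out of the charger and plug it fully into the bay; leave the other things on the bench where they are.

Things in the scene. Friction and masses are not known exactly. Their poses are not given: they have to be found in the camera images.
- filter1_centre (a point): round filter cartridge standing on the bench (may be absent), point at its centre half-way up, z up: 92 mm tall, 0.22 kg, heavy foot. Neck 50 mm across, 24 mm high, two lugs at its foot along +x and -x (14 mm wide, 8 mm high, out to 35 mm from the axis); pale pleated body 60 mm across up to 62 mm; then a grey grip fin 52 mm long (x, in line with the lugs), 18 mm thick (y), 30 mm tall. Fin's middle 31 mm above this point
- filter2_centre (a point): like filter1 (may be absent). Pinch the fin across y; a half turn makes no difference; underside 46 mm below this point
- filter3_centre (a point): like filter1 (may be absent)
- port1 (a point): centre of the mouth of a bayonet port, on the top face of its steel ring, 76 mm above the bench, z up. Ring: 54 mm bore, 9 mm thick; two 20 mm slots at +60 and +240 degrees from this point's x axis (counter-clockwise from above). Lugs go down through them; then 60 degrees clockwise to a hard stop, where the cartridge's x axis lies along this point's x axis, either way. Black ticks mark that direction
- port2 (a point): like port1. A sprung plate carries an unlocked cartridge with its underside 10 mm below the mouth; pushing on down takes 3 to 8 N, to a hard floor at 20 mm. The lugs turn under the ring only while the underside is deeper than 17 mm. Let go at the stop, the spring holds the lugs up against the ring: cartridge centre 29 mm above this point. The other way it is blocked after a few degrees
- port3 (a point): like port1 and port2 (the ports differ only in place and in the direction of their slots). Any cartridge fits any port, port3 once the old one is out; a port left without a cartridge is shut by its sprung plate
- oldfilter_centre (a point): the old cartridge, same as filter1, at the start locked in port3, its centre 29 mm above the port and its x axis along the port's x axis. To free it, hold the fin, turn it 60 degrees counter-clockwise (seen from above) to the stop and pull straight up
- tray: fixed open steel tray for the old cartridge, 150 x 150 mm, 30 mm high, walls and floor 4 mm; origin at the centre of its underside
- pack_flat_centre (a point): the flat pack, at the start seated in the extractor's bay: black pack, 90 mm tall, 0.45 kg, point at its centre half-way up, z up. Body 90 mm (x) by 46 mm (y), 60 mm tall, on a plug 76 x 36 mm, 30 mm long, with tapered foot; a half turn makes no difference. Grip the body across y, by its upper 35 mm. Seated, its centre is 15 mm above the socket's mouth
- pack_fresh_centre (a point): the fresh pack, at the start seated in the charger's left socket: same as the flat one. Sprung balls in every socket snap into notches along the plug: a straight pull of about 10 N beyond the weight takes a pack out, a push of 5 to 10 N seats it
- bay (a point): battery bay of the extractor, at the right-hand end of its deck (75 mm above the bench): socket 78.4 mm (along x) by 38.4 mm (along y) by 33 mm deep, centre of its mouth at the top face; a pack's x axis goes along x either way round
- slot_right (a point): free socket of the charger (the right-hand one seen from the robot; top face 50 mm above the bench), 92 mm from the left one: socket 78.4 mm (along x) by 38.4 mm (along y) by 33 mm deep, centre of its mouth at the top face; a pack's x axis goes along x either way round
- extractor: grey flat dust extractor fixed on the bench, 130 mm (x) by 430 mm (y) by 75 mm high; origin at the centre of its underside. Along its deck from -y to +y: battery bay at y = -165 mm, ports at -55, 50 and 155 mm
- charger: grey two-socket charger fixed on the bench, 140 mm (x) by 190 mm (y) by 50 mm high; origin at the centre of its underside; sockets at y = +46 and -46 mm
- plane: bystander: wooden hand plane, 240 x 62 mm, about 100 mm tall; origin at its underside
- glue: bystander: glue bottle, 60 mm across, 150 mm tall; origin at its underside
- hammer: bystander: hammer lying flat
- screwdriver: bystander: screwdriver lying flat
- offcut: bystander: pale wood offcut 120 x 60 x 30 mm; origin at its underside
- mug: bystander: white mug, 76 mm across, 90 mm tall; origin at its underside
- sandblock: bystander: cork sanding block 110 x 65 x 40 mm; origin at its underside
Things that resemble listed ones, but are neither listed nor needed, are in the scene too. What is shaped like the part that bears pack_flat_centre but green is not meant.

How it is judged:
By the outcome, as a careful person would: the job done as asked, in the order asked, and still so for the second after the job is handed in, with the robot touching nothing.
Of filter1, filter2, filter3 only 2 to 3 are there at a start; the rules pass over those that are not, and their reading is None.
At some moment in a run one of filter1, filter2, filter3 may be knocked a few centimetres aside while the robot is not near it.
It also fails if it takes over 210 s, if anything falls off the work surface, if the arm or the gripper's body presses on something with over 40 N, if the wrist force passes 120 N, or if a joint passes its speed limit or range.

ROBOT

A 6-joint arm with a two-finger parallel gripper is mounted at the origin on the work surface. World frame = base frame: x ahead of the robot, y to its left, z up, the work surface at z = 0. Lengths are in m, angles in rad, forces in N, time in s.
With the tool pointing down it reaches from about 0.35 to 0.8 m from the base axis. Payload 7.3 kg.
Tool frame: the origin (TCP) lies at the very end of the fingers, on their centre line; the grasp point (between the pads) lies env.grip_depth behind it (env.grip_depth is the distance from the TCP to the grasp point, in m); z points along the fingers, y is the line along which they close (so a half turn about z gives the same grasp; the last joint's range is limited). The gripper opens to 85 mm and grips with 20 to 120 N. Pads are 22 mm wide; open, the fingers measure 114 mm over their backs; the gripper's body (76 mm by 85 mm) begins 54 mm behind the grasp point. The pads swing forward as they close: fully open they stand 13 mm farther back than shut.
Start: joints at [1.02, 0.342, 1.524, -0, 1.275, -0.146], TCP at [0.207, 0.483, 0.203] pointing down, gripper open.
Joint ranges: [-2.53, 2.53], [-0.77, 2.02], [0.04, 2.7], [-1, 4.14], [0.28, 2.66], [-3.11, 3.11]. Speed limits (rad/s): [2.57, 2.57, 3.14, 3.14, 3.14, 3.14].

INTERFACE

Orientations are given as a unit quaternion [x, y, z, w].
In Python, from rig import env gives the robot as it stands.
- The arm moves only by the shell command python3 -m creep 'ROWS' [FORCE]. ROWS is text: rows parted by semicolons, each of 5 numbers parted by spaces: the closure, from 0 (fully open) to 1 (shut), then the shift along the world's x, y, z in m, then the turn about the world's z in rad. A call has 1 to 20 rows; each row is the pose to reach, as a shift and turn from the pose commanded when the call began; what a row does not reach only later rows make up. A row lasts 1/12 s, in which the tool goes at most 41.7 mm and 7.16 degrees, less where a joint would pass 70% of its speed; a pose out of reach is approached as far as the arm can. A call with a gripper value outside its range is refused whole. The fingers move at their own pace and stop on an object; FORCE is the grip in N (left out, the last holds). Time passes only in rows, so rows that repeat a pose let the fingers close. It gives the time, the measured TCP pose, the force, the opening and the grip force at its end, in the units of the state.
- env.get_obs(): the state, without advancing time (a new reading comes with each control period).
- env.camera(name): name is "scene" or "top" or "wrist"; returns (picture, depth): 480x640x3 uint8, red, green, blue; 480x640 float32, m along the optical axis (not along the pixel's ray), 0 where there is no reading.
- env.camera_model(name): a dict with "vfov" (degrees; the focal length in pixels is half the picture's height over the tangent of half this angle, whatever the lens; pixels are square), "cx", "cy" (the principal point, pixels), "distortion" ([k1, k2, p1, p2, k3] as OpenCV has them; the pictures are not rectified), "origin" and "orientation" of the camera in the world; the wrist camera has in their place "hand_eye" (4x4, takes a point from camera to tool coordinates, whose origin is the TCP and whose axes are the flange's). Camera axes: x right, y down, z forward; pixel columns grow to the right and rows downward; lengths in m; the calibration is good to about 2 mm. A picture is of the moment at which its call begins: read the wrist's pose just before it. camera_model takes no time and is no camera call.
- env.close_job(): hands the job in; it is judged then, once.
The state is a dict: "time_s": time; "q": joint angles; "qvel": joint speeds; "joint_efforts": joint torques, N m; "ee_pos": TCP position; "tcp_rot": TCP orientation; "wrist_force": force on the tool from outside, world axes, zero at the start; "moment": the same for the moment, N m; "grip_width": opening from 0.0 (shut) to 1.0 (fully open); "grip_force": force on a finger pad.
Only numpy, scipy, OpenCV 4.12 (cv2) and the standard library are available. Lean on these libraries where they do the work, as an engineer would, in place of code of your own. Each camera call takes 0.05 s, during which the arm holds its last target. There are 200 camera calls.

## Working session

There is one attempt and no reset: what is moved stays moved. The work goes in short steps, Python scripts to look and compute and a shell command to move; the robot and the scene stay as the last step left them, time stands still between calls to the robot, and variables do not carry over. Pictures are saved under pics/ and viewed, at most 17 in all, crops included, and the job is handed in when it is done.

```bash
ls; mkdir -p pics
cat > h.py <<'E'
import numpy as np, cv2
from rig import env
from scipy.spatial.transform import Rotation as R
def model(n, obs=None):
    m=env.camera_model(n); f=240/np.tan(np.radians(m["vfov"])/2)
    K=np.array([[f,0,m["cx"]],[0,f,m["cy"]],[0,0,1]])
    if n=="wrist":
        o=obs or env.get_obs(); T=np.eye(4); T[:3,:3]=R.from_quat(o["tcp_rot"]).as_matrix(); T[:3,3]=o["ee_pos"]
        T=T@np.array(m["hand_eye"])
    else:
        T=np.eye(4); T[:3,:3]=R.from_quat(m["orientation"]).as_matrix(); T[:3,3]=m["origin"]
    return K,np.array(m["distortion"],float),T
def shot(n,save=None):
    o=env.get_obs(); M=model(n,o); im,d=env.camera(n); im=np.array(im)
    if save: cv2.imwrite("pics/"+save,im[:,:,::-1])
    return im,d,M
def ray(M,uv):
    K,D,T=M; p=cv2.undistortPoints(np.array(uv,float).reshape(-1,1,2),K,D)[:,0]
    d=np.c_[p,np.ones(len(p))]@T[:3,:3].T
    return T[:3,3],d
def onz(M,uv,z):
    o,d=ray(M,uv); s=(z-o[2])/d[:,2]; return o+s[:,None]*d
def cloud(M,dep):
    v,u=np.mgrid[0:480,0:640]; o,d=ray(M,np.c_[u.ravel(),v.ravel()])
    P=o+d*dep.ravel()[:,None]; P[dep.ravel()==0]=np.nan
    return P.reshape(480,640,3)
def proj(M,P):
    K,D,T=M; Q=(np.atleast_2d(P)-T[:3,3])@T[:3,:3]
    return cv2.projectPoints(Q,np.zeros(3),np.zeros(3),K,D)[0][:,0]
E
python3 - <<'E'
from h import *
for n in("top","scene"):
    im,d,M=shot(n,n+"0.png"); np.savez(n+"0.npz",im=im,d=d); print(n,M[2].round(3).tolist(),M[0][0,0],M[1])
o=env.get_obs(); print(o, env.grip_depth)
E
```

```text
pics
top [[-0.003, -0.979, 0.204, 0.263], [-1.0, 0.003, 0.001, 0.007], [-0.002, -0.204, -0.979, 1.399], [0.0, 0.0, 0.0, 1.0]] 623.1766961674166 [0.05901052 0.         0.         0.         0.        ]
scene [[0.792, 0.454, -0.409, 0.944], [0.611, -0.586, 0.532, -0.567], [0.002, -0.671, -0.741, 0.892], [0.0, 0.0, 0.0, 1.0]] 458.7697775147253 [-0.11554187  0.          0.          0.          0.        ]
{'time_s': 0.1, 'q': array([ 1.01998951e+00,  3.42646807e-01,  1.52491181e+00,  1.84131069e-05,
        1.27542227e+00, -1.45986387e-01]), 'qvel': array([ 5.98817564e-05, -2.06113564e-03, -3.19572714e-03, -6.61511574e-04,
       -1.45207940e-03, -1.87169302e-04]), 'joint_efforts': array([ 1.29494980e-03, -4.34445083e+01, -2.46490860e+01, -2.15597543e-04,
        4.56890513e-03,  2.26698950e-05]), 'ee_pos': array([0.20652992, 0.48223693, 0.20200211]), 'tcp_rot': array([ 2.01033503e-01,  9.79584120e-01, -6.49405537e-04, -2.45241069e-04]), 'wrist_force': array([-0.90978704,  0.07395185, -0.89840944]), 'moment': array([ 0.03071183,  0.02650951, -0.03676561]), 'grip_force': 0.0, 'grip_width': 0.9994891020572826} 0.0187
```

View pics/top0.png

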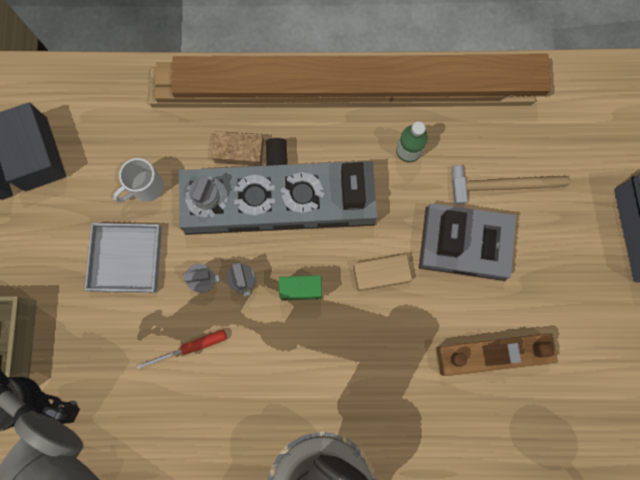

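View pics/scene0.png

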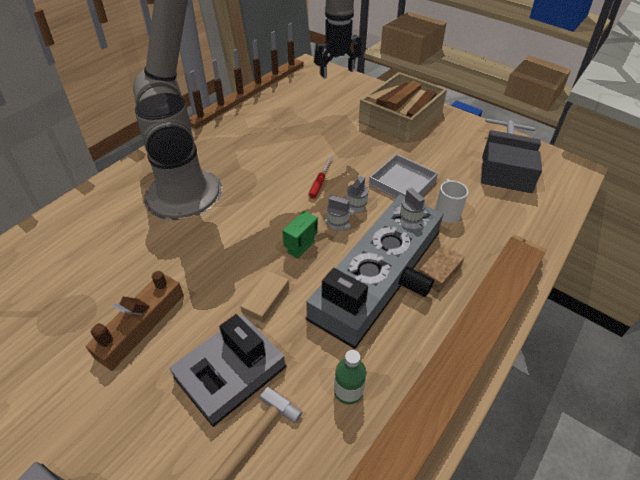

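Top view: the flat pack is in the bay at (353,183) and the fresh pack in the charger's left socket at (453,232), with the free socket at (491,243). The old cartridge is at (207,192), free ports are at (255,194) and (302,193), new cartridges at (200,278) and (241,277), and the tray at (124,257). Lookalikes for the pack I want are the green block (300,288), which is a decoy, and the fresh pack (453,232). I'm choosing the black pack at (353,183) because it's in the bay. Next I'll measure.

Run:
```python
from h import *
z=np.load("top0.npz"); im,d=z["im"],z["d"]; M=model("top"); C=cloud(M,d)
def rect(zlo,zhi,box,name):
    u0,v0,u1,v1=box; P=C[v0:v1,u0:u1].reshape(-1,3); P=P[(P[:,2]>zlo)&(P[:,2]<zhi)]
    c,s,a=cv2.minAreaRect((P[:,:2]*1000).astype(np.float32)); print(name,len(P),np.round(c,1),np.round(s,1),round(a,1),"z",np.median(P[:,2]).round(4), "mean",P[:,:2].mean(0).round(4))
rect(.068,.080,(170,155,385,235),"extr")
rect(.043,.056,(415,195,525,285),"charger")
rect(.125,.145,(335,150,375,215),"flat")
rect(.10,.12,(430,195,475,265),"fresh")
rect(.022,.036,(80,215,165,300),"tray")
rect(.085,.10,(180,255,220,300),"fA fin")
rect(.085,.10,(222,250,262,300),"fB fin")
rect(.14,.16,(180,160,230,215),"old fin")
rect(.02,.07,(180,255,219,300),"fA body"); rect(.02,.07,(220,250,262,300),"fB body")
cv2.imwrite("pics/crop.png",cv2.resize(im[150:305,170:390,::-1],None,fx=3.6,fy=3.6,interpolation=cv2.INTER_CUBIC))
```

```text
extr 7814 [633.7  96.4] [154.1 430.7] 2.7 z 0.0755 mean [0.6194 0.1015]
charger 3667 [ 522.9 -326.1] [192.  143.6] 81.6 z 0.05 mean [ 0.5189 -0.3311]
flat 922 [630.3 -69. ] [90.8 46.3] 2.3 z 0.1354 mean [ 0.6287 -0.0688]
fresh 981 [ 530.  -280.6] [49.  90.6] 80.9 z 0.1098 mean [ 0.529 -0.28 ]
tray 666 [491.2 440.6] [152.7 152.7] 89.0 z 0.0294 mean [0.4923 0.443 ]
fA fin 217 [441.  262.8] [18.7 52. ] 6.8 z 0.0918 mean [0.4408 0.2632]
fB fin 211 [441.6 173.3] [52.7 18.1] 14.0 z 0.0924 mean [0.4408 0.173 ]
old fin 239 [615.1 248.8] [20.  52.1] 69.6 z 0.1505 mean [0.6141 0.2491]
fA body 443 [441.  260.9] [56.1 60.4] 86.6 z 0.062 mean [0.4373 0.2581]
fB body 436 [440.2 172.7] [58.  59.4] 18.0 z 0.062 mean [0.4376 0.1697]
```

View pics/crop.png

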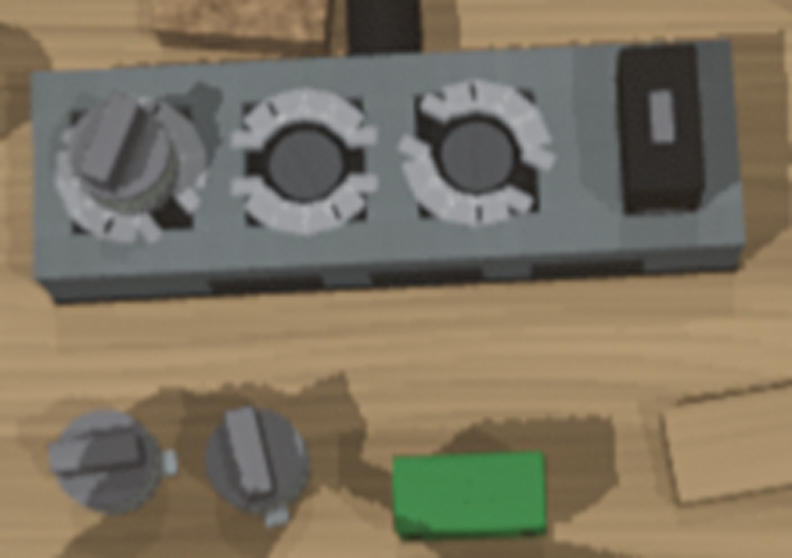

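The crop shows the black pack at (660,130) in the bay. Port1's slots are at about 60° and port2's run left-right (about 90°), with ticks visible on both. The old fin is at about -20°. The two new cartridges stand at (105,460) and (258,450). The measured sizes and heights match the description. Moving above the flat pack now.

```bash
python3 -m creep '0 0 0 0.08 0;0 0 0 0.08 0;0 0.423 -0.551 0.08 0.445;0 0.423 -0.551 0.08 0.445;0 0.423 -0.551 0.08 0.445;0 0.423 -0.551 0.08 0.445;0 0.423 -0.551 0.08 0.445;0 0.423 -0.551 0.08 0.445;0 0.423 -0.551 0.08 0.445;0 0.423 -0.551 0.08 0.445;0 0.423 -0.551 0.08 0.445;0 0.423 -0.551 0.08 0.445;0 0.423 -0.551 0.08 0.445;0 0.423 -0.551 0.08 0.445;0 0.423 -0.551 0.08 0.445;0 0.423 -0.551 0.08 0.445;0 0.423 -0.551 0.08 0.445;0 0.423 -0.551 0.08 0.445;0 0.423 -0.551 0.08 0.445;0 0.423 -0.551 0.08 0.445'
python3 - <<'E'
from h import *
o=env.get_obs(); print(o['time_s'],o['ee_pos'],o['q'].round(2),R.from_quat(o['tcp_rot']).as_matrix().round(3).tolist())
im,d,M=shot("wrist","w1.png"); C=cloud(M,d)
print(M[2].round(3).tolist(),M[0][0,0])
P=C.reshape(-1,3); P=P[(P[:,2]>.125)&(P[:,2]<.145)]
print(len(P), [np.round(x,1) for x in cv2.minAreaRect((P[:,:2]*1000).astype(np.float32))], np.median(P[:,2]))
E
```

```text
time_s: 1.77
ee_pos: [0.632, -0.0746, 0.2797]
tcp_rot: [-0.017, 1.0, -0.001, -0.001]
wrist_force: [-0.4, -0.2, -0.9]
grip_width: 1.0
grip_force: 0.0
1.7667 [ 0.63200651 -0.07457906  0.27970899] [-0.24  0.52  1.03 -0.    1.59 -1.84] [[-0.999, -0.035, -0.002], [-0.035, 0.999, -0.001], [0.002, -0.001, -1.0]]
[[-0.034, 0.964, 0.265, 0.566], [0.999, 0.033, 0.009, -0.075], [-0.001, 0.265, -0.964, 0.452], [0.0, 0.0, 0.0, 1.0]] 367.56172204288345
5199 [array([631. , -67.9]), array([89.6, 46.3]), np.float64(2.3)] 0.13529968805075626
```

View pics/w1.png

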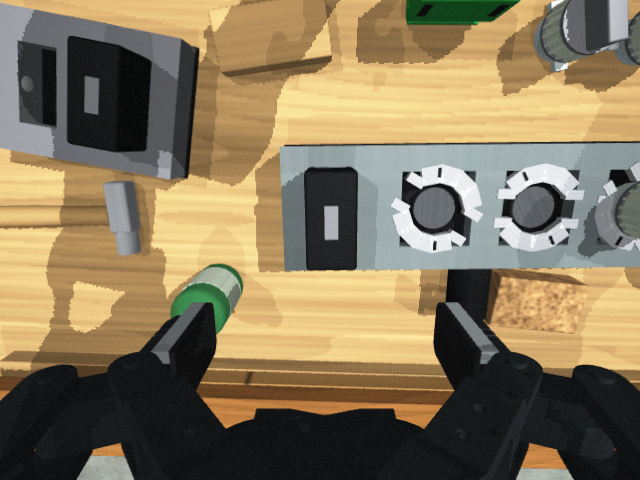

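The wrist picture shows the black pack at (331,218) in the bay, under the gripper, with port1 at (437,207), port2 at (537,205) and the charger at upper left. The pack is at (0.631,-0.068) with yaw 2.3°. Descending and gripping.

```bash
python3 -m creep '0 0.001 0.001 0 0;0 0.001 0.001 -0.04 0;0 0.001 0.001 -0.08 0;0 0.001 0.001 -0.11 0;0 0.001 0.001 -0.14 0;0 0.001 0.001 -0.16 0;0 0.001 0.001 -0.17 0;0 0.001 0.001 -0.18 0;0 0.001 0.001 -0.18 0;0.3 0.001 0.001 -0.18 0;0.6 0.001 0.001 -0.18 0;0.8 0.001 0.001 -0.18 0;0.8 0.001 0.001 -0.18 0;0.8 0.001 0.001 -0.18 0;0.8 0.001 0.001 -0.18 0;0.8 0.001 0.001 -0.18 0' 70
```

```text
time_s: 3.15
ee_pos: [0.6331, -0.0674, 0.1066]
tcp_rot: [-0.02, 1.0, -0.0, 0.004]
wrist_force: [-0.7, 1.9, 13.3]
grip_width: 0.198
grip_force: 6.7
```

Run:
```python
from h import *
im,d,M=shot("wrist","w2.png")
o=env.get_obs();print(o['grip_width'],o['grip_force'],o['wrist_force'])
```

```text
0.2012869224494444 6.733341567451134 [-0.25114878  1.93298003 13.86796115]
```

View pics/w2.png

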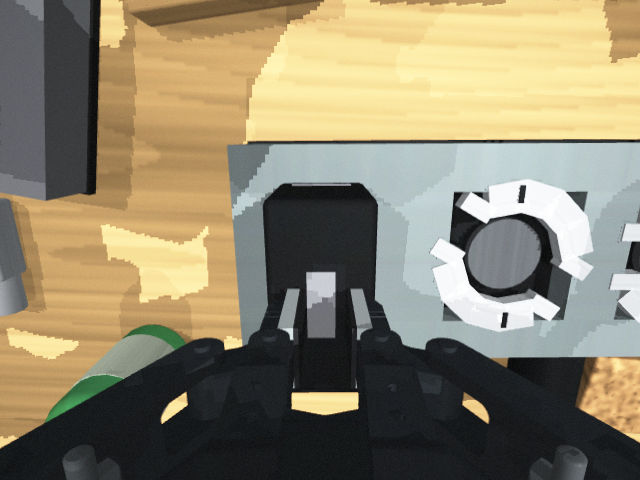

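Run:
```python
from h import *
o=env.get_obs(); print(o['ee_pos'],R.from_quat(o['tcp_rot']).as_matrix().round(3).tolist())
im,d,M=shot("wrist"); C=cloud(M,d)
for u,v in [(320,250),(320,220),(320,300),(288,315),(362,315),(275,200),(250,230),(370,220),(300,360),(357,360),(270,320)]: print(u,v,C[v,u].round(4))
im,d,M=shot("scene","s2.png"); p=proj(M,[[.631,-.068,.135]])[0].astype(int);print(p)
cv2.imwrite("pics/s2.png",cv2.resize(im[p[1]-110:p[1]+70,p[0]-100:p[0]+100,::-1],None,fx=3,fy=3))
```

```text
[ 0.63306792 -0.06737336  0.10656376] [[-0.999, -0.04, 0.007], [-0.04, 0.999, -0.001], [-0.007, -0.001, -1.0]]
320 250 [ 0.6076 -0.0689  0.1359]
320 220 [ 0.5953 -0.0693  0.1356]
320 300 [ 0.6299 -0.0681  0.1349]
288 315 [ 0.6233 -0.079   0.1629]
362 315 [ 0.6218 -0.0537  0.1639]
275 200 [ 0.5881 -0.0872  0.1353]
250 230 [ 0.616  -0.1094  0.0734]
370 220 [ 0.5944 -0.0497  0.1362]
300 360 [ 0.639  -0.0744  0.1655]
357 360 [ 0.6302 -0.0561  0.1779]
270 320 [ 0.6273 -0.0857  0.1592]
[345 282]
```

View pics/s2.png

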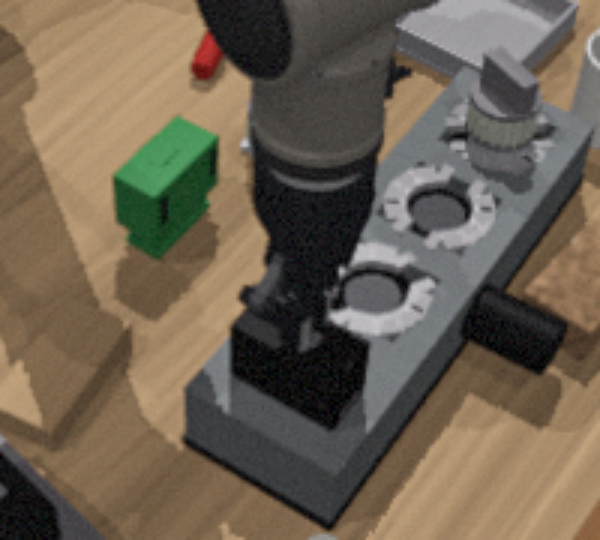

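The scene crop shows the fingertips resting on top of the pack instead of straddling it. I'll lift, open, and check where the pads really end.

```bash
python3 -m creep '0.8 0 0 0.03 0;0.8 0 0 0.06 0;0.8 0 0 0.08 0;0.8 0 0 0.08 0;0.8 0 0 0.08 0;0.8 0 0 0.08 0'
cat > tips.py <<'E'
from h import *
o=env.get_obs(); im,d,M=shot("wrist"); C=cloud(M,d)
Rt=R.from_quat(o['tcp_rot']).as_matrix(); L=(C.reshape(-1,3)-o['ee_pos'])@Rt
print(o['time_s'],o['ee_pos'].round(4),o['grip_width'])
for s in(-1,1):
    m=(s*L[:,1]>0)&(abs(L[:,1])<.06)&(abs(L[:,0])<.02)&(L[:,2]>-.08)&(L[:,2]<.03)
    if m.sum(): Q=L[m]; print(s,m.sum(),"zmax",np.percentile(Q[:,2],[50,90,99,100]).round(4),"|y| near tip",abs(Q[Q[:,2]>np.percentile(Q[:,2],90)][:,1]).min().round(4),"x",Q[:,0].min().round(4))
E
python3 tips.py; python3 -m creep '0 0 0 0 0;0 0 0 0 0;0 0 0 0 0;0 0 0 0 0;0 0 0 0 0;0 0 0 0 0;0 0 0 0 0;0 0 0 0 0'; python3 tips.py
```

```text
time_s: 3.8
ee_pos: [0.6303, -0.0673, 0.1821]
tcp_rot: [-0.02, 1.0, 0.0, -0.0]
wrist_force: [0.3, 0.5, -0.1]
grip_width: 0.201
grip_force: 0.0
3.8 [ 0.6303 -0.0673  0.1821] 0.20090065939888208
-1 3679 zmax [-0.0667 -0.0425 -0.0331 -0.0283] |y| near tip 0.0072 x -0.0128
1 3657 zmax [-0.0667 -0.0424 -0.0329 -0.0286] |y| near tip 0.0097 x -0.0128
time_s: 4.52
ee_pos: [0.6308, -0.0674, 0.1826]
tcp_rot: [-0.02, 1.0, 0.0, 0.0]
wrist_force: [1.1, 0.4, -0.2]
grip_width: 1.0
grip_force: 0.0
4.5167 [ 0.6308 -0.0674  0.1826] 1.00002389980436
-1 3675 zmax [-0.0644 -0.0492 -0.0435 -0.0412] |y| near tip 0.041 x -0.0122
1 3675 zmax [-0.0643 -0.0494 -0.0433 -0.0414] |y| near tip 0.0435 x -0.0124
```

The pads end about 28 mm (shut) to 41 mm (open) behind the reported TCP, and the contact height on the pack agrees with that. I'll use this offset: about 34 mm at pack width and 28 mm at fin width.

```bash
python3 -m creep '0 0 0 -0.03 0;0 0 0 -0.06 0;0 0 0 -0.08 0;0 0 0 -0.1 0;0 0 0 -0.115 0;0 0 0 -0.115 0;0 0 0 -0.115 0;0 0 0 -0.115 0;0.3 0 0 -0.115 0;0.6 0 0 -0.115 0;0.8 0 0 -0.115 0;0.8 0 0 -0.115 0;0.8 0 0 -0.115 0;0.8 0 0 -0.115 0;0.8 0 0 -0.115 0;0.8 0 0 -0.115 0' 80; python3 tips.py
```

```text
time_s: 5.9
ee_pos: [0.6314, -0.068, 0.0688]
tcp_rot: [-0.02, 1.0, -0.0, 0.001]
wrist_force: [-0.4, -2.2, 6.1]
grip_width: 0.526
grip_force: 83.1
5.9 [ 0.6314 -0.068   0.0688] 0.5258197403644499
-1 11414 zmax [-0.0666 -0.0066 -0.0056 -0.0044] |y| near tip 0.0341 x -0.02
1 13493 zmax [-0.0665 -0.0066 -0.0056 -0.0047] |y| near tip 0.0364 x -0.02
```

```bash
python3 -m creep '0.8 0 0 0.01 0;0.8 0 0 0.02 0;0.8 0 0 0.03 0;0.8 0 0 0.045 0;0.8 0 0 0.06 0;0.8 0 0 0.08 0;0.8 0 0 0.1 0;0.8 0 0 0.12 0;0.8 -0.01 -0.03 0.12 0;0.8 -0.025 -0.06 0.12 -0.05;0.8 -0.035 -0.09 0.12 -0.1;0.8 -0.045 -0.12 0.12 -0.15;0.8 -0.06 -0.15 0.12 -0.192;0.8 -0.07 -0.18 0.12 -0.192;0.8 -0.08 -0.21 0.12 -0.192;0.8 -0.09 -0.24 0.12 -0.192;0.8 -0.105 -0.27 0.12 -0.192;0.8 -0.112 -0.295 0.12 -0.192;0.8 -0.115 -0.303 0.12 -0.192;0.8 -0.115 -0.303 0.12 -0.192'
python3 - <<'E'
from h import *
o=env.get_obs();print(o['ee_pos'],o['grip_width'],R.from_quat(o['tcp_rot']).as_euler('ZYX',degrees=True))
im,d,M=shot("wrist","w3.png")
E
```

```text
time_s: 7.62
ee_pos: [0.5147, -0.3719, 0.1877]
tcp_rot: [0.077, 0.997, 0.0, -0.0]
wrist_force: [0.2, 0.9, -3.3]
grip_width: 0.53
grip_force: 88.4
[ 0.51465399 -0.3719345   0.18769045] 0.5297788236541171 [ 1.71124585e+02 -2.32736875e-02  1.79949379e+02]
```

View pics/w3.png

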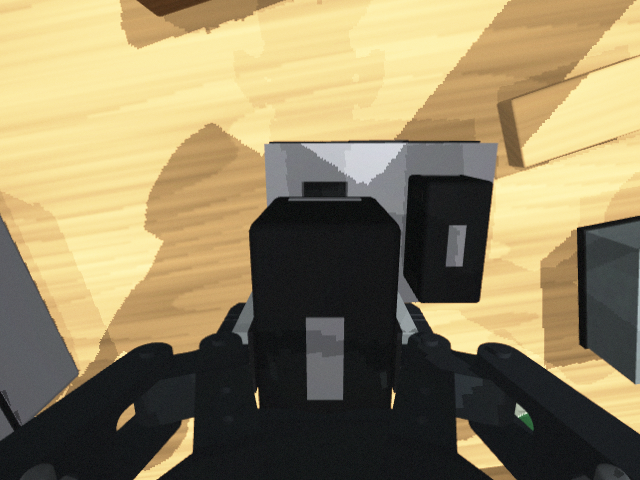

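The pack is held at (322,290), above the charger. The slot's front edge shows at (325,183) and the fresh pack at (449,240). Measuring these relative to each other.

Run:
```python
from h import *
im,d,M=shot("wrist"); C=cloud(M,d); o=env.get_obs()
P=C.reshape(-1,3)
def r(m,n): 
    Q=P[m]; c,s,a=cv2.minAreaRect((Q[:,:2]*1000).astype(np.float32)); print(n,m.sum(),np.round(c,1),np.round(s,1),round(a,2),"z",np.median(Q[:,2]).round(4)); return c,s,a
r((P[:,2]>.105)&(P[:,2]<.115)&(P[:,0]>.47)&(P[:,1]>-.33),"fresh")
m=(P[:,2]>.24)&(P[:,2]<.27)&(P[:,0]<.51); z=P[m][:,2]; print("held top",m.sum(),np.percentile(z,[5,50,95]))
zz=P[m&(abs(P[:,2]-np.median(z))<.006)]; print(zz.min(0),zz.max(0))
m=(abs(P[:,2]-.05)<.004)&(P[:,0]>.4)
Q=P[m];print("ch",Q.min(0),Q.max(0))
g=cv2.cvtColor(im,cv2.COLOR_RGB2GRAY)
reg=g[170:197,290:360]; print("rows",g[170:197,325]); print("cols",g[188,290:360])
for uv in [(303,188),(348,188),(325,182)]: print(uv,onz(M,[uv],.05))
```

```text
fresh 7930 [ 530.8 -280.2] [46.6 88.7] 81.12 z 0.1104
held top 22272 [0.24828409 0.25409268 0.26630626]
[ 0.46831973 -0.40813498  0.24809487] [ 0.50999837 -0.33330439  0.26008641]
ch [ 0.44135099 -0.67961329  0.04600192] [ 0.70026024 -0.09482803  0.05399858]
rows [122 117 121 118 118 119 120 118 120 121 105  65  20  15  22  19  21  26
  21  28  32  33  31  28  35  33  24]
cols [121 120 118 119 119 121 120 122 118  93  65  63  24  20  21  22  23  21
  20  22  16  18  19  26  20  24  18  24  19  22  18  24  29  24  26  21
  25  22  28  24  28  25  28  22  25  21  23  24  33  31  30  31  26  45
  69 105 137 137 139 136 135 136 141 137 138 141 140 140 136 137]
(303, 188) [[ 0.48231288 -0.38154785  0.05      ]]
(348, 188) [[ 0.48811663 -0.34429729  0.05      ]]
(325, 182) [[ 0.48022861 -0.36257554  0.05      ]]
```

```bash
python3 -m creep '0.8 0.002 0.001 0 0;0.8 0.002 0.001 -0.03 0;0.8 0.002 0.001 -0.06 0;0.8 0.002 0.001 -0.08 0;0.8 0.002 0.001 -0.095 0;0.8 0.002 0.001 -0.1 0;0.8 0.002 0.001 -0.105 0;0.8 0.002 0.001 -0.11 0;0.8 0.002 0.001 -0.115 0;0.8 0.002 0.001 -0.12 0;0.8 0.002 0.001 -0.12 0;0.8 0.002 0.001 -0.12 0'
```

```text
time_s: 8.72
ee_pos: [0.5185, -0.3699, 0.0689]
tcp_rot: [0.076, 0.997, -0.001, 0.001]
wrist_force: [1.8, -0.0, 0.6]
grip_width: 0.524
grip_force: 88.6
```

```bash
python3 -m creep '0.8 0 0 -0.005 0;0.8 0 0 -0.01 0;0.8 0 0 -0.015 0;0.8 0 0 -0.02 0;0.8 0 0 -0.024 0;0.8 0 0 -0.028 0;0.8 0 0 -0.03 0;0.8 0 0 -0.03 0;0.8 0 0 -0.03 0'
```

```text
time_s: 9.47
ee_pos: [0.5182, -0.3715, 0.0416]
tcp_rot: [0.076, 0.997, -0.002, 0.001]
wrist_force: [-10.8, 2.7, 26.3]
grip_width: 0.53
grip_force: 99.6
```

```bash
python3 -m creep '0.25 0 0 0.003 0;0.15 0 0 0.003 0;0.1 0 0 0.003 0;0.1 0 0 0.003 0;0.1 0 0 0.003 0;0.1 0 0 0.04 0;0.1 0 0 0.08 0;0.1 0 0 0.12 0;0.1 0 0 0.16 0;0 0 0 0.2 0;0 0 0 0.2 0'
python3 - <<'E'
from h import *
im,d,M=shot("wrist","w4.png"); C=cloud(M,d); P=C.reshape(-1,3); o=env.get_obs(); print(o['ee_pos'])
for y0,y1,n in((-.33,-.2,"fresh"),(-.45,-.335,"flat")):
    Q=P[(abs(P[:,2]-.11)<.006)&(P[:,0]>.45)&(P[:,0]<.6)&(P[:,1]>y0)&(P[:,1]<y1)]
    print(n,len(Q),[np.round(x,1) for x in cv2.minAreaRect((Q[:,:2]*1000).astype(np.float32))],np.median(Q[:,2]))
E
```

```text
time_s: 10.38
ee_pos: [0.5204, -0.3716, 0.2469]
tcp_rot: [0.076, 0.997, -0.005, 0.006]
wrist_force: [0.3, -0.6, 0.2]
grip_width: 0.999
grip_force: 0.0
[ 0.51949864 -0.3707797   0.24263678]
fresh 5539 [array([ 531. , -279.9]), array([46.6, 88.8]), np.float64(81.3)] 0.1103764014353214
flat 5467 [array([ 518.3, -369.8]), array([46. , 89.9]), np.float64(81.3)] 0.1102581144060083
```

```bash
python3 -m creep '0 0.005 0.03 0.01 0;0 0.098 0.6215 0.01 -0.2;0 0.098 0.6215 0.01 -0.2;0 0.098 0.6215 0.01 -0.2;0 0.098 0.6215 0.01 -0.2;0 0.098 0.6215 0.01 -0.2;0 0.098 0.6215 0.01 -0.2;0 0.098 0.6215 0.01 -0.2;0 0.098 0.6215 0.01 -0.2;0 0.098 0.6215 0.01 -0.2;0 0.098 0.6215 0.01 -0.2;0 0.098 0.6215 0.01 -0.2;0 0.098 0.6215 0.01 -0.2;0 0.098 0.6215 0.01 -0.2;0 0.098 0.6215 0.01 -0.2;0 0.098 0.6215 0.01 -0.2;0 0.098 0.6215 0.01 -0.2;0 0.098 0.6215 0.01 -0.2;0 0.098 0.6215 0.01 -0.2;0 0.098 0.6215 0.01 -0.2'
python3 - <<'E'
from h import *
im,d,M=shot("wrist","w5.png"); C=cloud(M,d); P=C.reshape(-1,3); o=env.get_obs(); print(o['ee_pos'],R.from_quat(o['tcp_rot']).as_euler('ZYX',degrees=True)[0])
Q=P[(abs(P[:,2]-.151)<.006)&(abs(P[:,0]-.616)<.05)&(abs(P[:,1]-.25)<.05)]
print("old",len(Q),[np.round(x,1) for x in cv2.minAreaRect((Q[:,:2]*1000).astype(np.float32))],np.median(Q[:,2]))
Q=P[(abs(P[:,2]-.0755)<.005)&(P[:,0]<.75)&(P[:,0]>.5)]
np.savez("w5.npz",im=im,d=d,T=M[2])
E
```

```text
time_s: 12.1
ee_pos: [0.6158, 0.2505, 0.2472]
tcp_rot: [0.176, 0.984, -0.0, -0.0]
wrist_force: [-0.2, -0.6, 0.4]
grip_width: 0.998
grip_force: 0.0
[0.61585573 0.25049097 0.24751618] 159.73219833573444
old 1593 [array([616.1, 251.8]), array([17.7, 51.5]), np.float64(69.9)] 0.15118887008688536
```

View pics/w5.png

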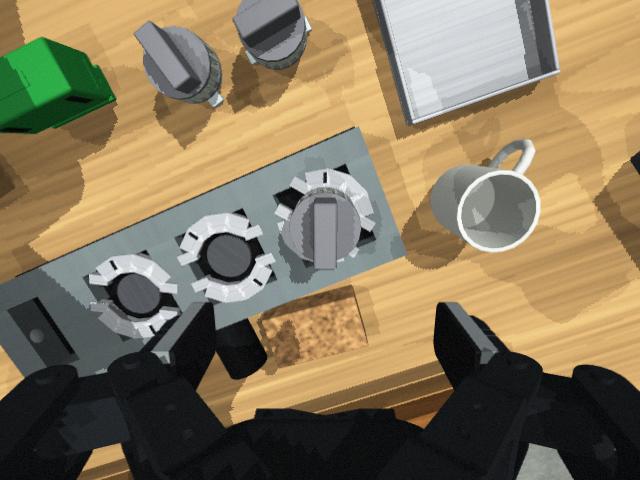

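The wrist picture shows the old fin at (325,233), aligned with the gripper, port2 at (228,255) and port1 at (138,292). The new cartridges are at (180,60) and (273,30), the tray at (465,60) and the mug at (498,205). The flat pack reads as seated (top at 0.110). Gripping the old fin while I measure the port angles.

```bash
python3 -m creep '0 0.0005 0.001 -0.04 0;0 0.0005 0.001 -0.08 0;0 0.0005 0.001 -0.11 0;0 0.0005 0.001 -0.13 0;0 0.0005 0.001 -0.15 0;0 0.0005 0.001 -0.15 0;0 0.0005 0.001 -0.15 0;0 0.0005 0.001 -0.15 0;0.4 0.0005 0.001 -0.15 0;0.8 0.0005 0.001 -0.15 0;1 0.0005 0.001 -0.15 0;1 0.0005 0.001 -0.15 0;1 0.0005 0.001 -0.15 0;1 0.0005 0.001 -0.15 0;1 0.0005 0.001 -0.15 0;1 0.0005 0.001 -0.15 0;1 0.0005 0.001 -0.15 0' 60
python3 - <<'E'
from h import *
from scipy import ndimage
z=np.load("w5.npz"); K,D,_=model("wrist"); M=(K,D,z["T"]); im,d=z["im"],z["d"]; g=im.min(2).astype(float); C=cloud(M,d)
for n,c in(("p1",(.626,.0415)),("p2",(.6222,.1465))):
    c=np.array(c)
    # refine centre: ring-top points
    P=C.reshape(-1,3); 
    m=(g.ravel()>150)&(abs(P[:,2]-.076)<.006)&(np.hypot(*(P[:,:2]-c).T)<.05)
    Q=P[m]; (cx,cy),r=cv2.minEnclosingCircle((Q[:,:2]*1000).astype(np.float32)); print(n,m.sum(),cx,cy,r,Q.mean(0))
    for cc in (c,):
        th=np.radians(np.arange(0,360,4)); 
        for r in(.031,.034): 
            uv=proj(M,np.c_[cc[0]+r*np.cos(th),cc[1]+r*np.sin(th),np.full(len(th),.076)]); v=ndimage.map_coordinates(g,[uv[:,1],uv[:,0]],order=1)
            print(r,[int(a) for a,b in zip(range(0,360,4),v) if b<110])
E
```

```text
time_s: 13.57
ee_pos: [0.6163, 0.2529, 0.098]
tcp_rot: [0.175, 0.985, -0.0, 0.0]
wrist_force: [-1.1, -2.0, 3.8]
grip_width: 0.198
grip_force: 60.9
p1 2121 625.2881469726562 42.61273193359375 47.33985900878906 [0.61618214 0.05289586 0.07613551]
0.031 [52, 56, 60, 64, 68, 72, 76, 80, 228, 232, 236, 240, 244, 248, 252]
0.034 [52, 56, 60, 64, 68, 72, 76, 184, 228, 232, 236, 240, 244, 248, 252, 256]
p2 3294 621.752685546875 146.5205078125 48.518218994140625 [0.62002473 0.14746454 0.07617285]
0.031 [76, 80, 84, 88, 92, 96, 100, 104, 108, 256, 260, 264, 268, 272, 276, 280, 284]
0.034 [32, 80, 84, 88, 92, 96, 100, 104, 108, 212, 256, 260, 264, 268, 272, 276, 280, 284]
```

```bash
python3 -m creep '1 0 -0.001 0 0.07;1 0 -0.001 0 0.14;1 0 -0.001 0 0.21;1 0 -0.001 0 0.28;1 0 -0.001 0 0.35;1 0 -0.001 0 0.42;1 0 -0.001 0 0.49;1 0 -0.001 0 0.56;1 0 -0.001 0 0.63;1 0 -0.001 0 0.7;1 0 -0.001 0 0.77;1 0 -0.001 0 0.84;1 0 -0.001 0 0.91;1 0 -0.001 0 0.98;1 0 -0.001 0 1.04;1 0 -0.001 0 1.06;1 0 -0.001 0 1.06;1 0 -0.001 0 1.06'
python3 - <<'E'
from h import *
o=env.get_obs(); print(R.from_quat(o['tcp_rot']).as_euler('ZYX',degrees=True)[0],o['moment'],o['q'].round(2))
E
```

```text
time_s: 15.07
ee_pos: [0.617, 0.2524, 0.0982]
tcp_rot: [-0.346, 0.938, 0.0, 0.001]
wrist_force: [2.0, 0.4, 3.9]
grip_width: 0.197
grip_force: 60.9
-139.5197222566778 [ 0.21449014 -0.40586595 -0.06772521] [ 0.27  0.69  1.23  0.    1.22 -2.  ]
```

```bash
python3 -m creep '1 0 0 0.01 0;1 0 0 0.02 0;1 0 0 0.04 0;1 0 0 0.06 0;1 0 0 0.08 0;1 0 0 0.1 0;1 -0.02 0.03 0.1 0;1 -0.04 0.06 0.1 0;1 -0.06 0.09 0.1 0;1 -0.08 0.12 0.1 0;1 -0.1 0.15 0.1 0;1 -0.115 0.175 0.1 0;1 -0.125 0.188 0.1 0;1 -0.125 0.188 0.07 0;1 -0.125 0.188 0.04 0;1 -0.125 0.188 0.01 0;1 -0.125 0.188 -0.01 0;1 -0.125 0.188 -0.02 0;1 -0.125 0.188 -0.025 0;1 -0.125 0.188 -0.025 0'
python3 - <<'E'
from h import *
im,d,M=shot("wrist","w6.png"); o=env.get_obs(); print(o['ee_pos'],o['wrist_force'])
C=cloud(M,d).reshape(-1,3); Q=C[(abs(C[:,2]-.03)<.004)&(abs(C[:,0]-.49)<.09)&(abs(C[:,1]-.44)<.09)]; print(len(Q),cv2.minAreaRect((Q[:,:2]*1000).astype(np.float32)))
E
```

```text
time_s: 16.73
ee_pos: [0.4909, 0.4399, 0.0721]
tcp_rot: [-0.347, 0.938, -0.0, -0.001]
wrist_force: [-0.4, -0.6, -2.2]
grip_width: 0.197
grip_force: 60.0
[0.49157478 0.44027256 0.07338973] [-0.48949631 -0.18319754 -2.31997035]
5923 ((492.8602600097656, 441.4489440917969), (151.0295867919922, 150.40481567382812), 88.57935333251953)
```

View pics/w6.png

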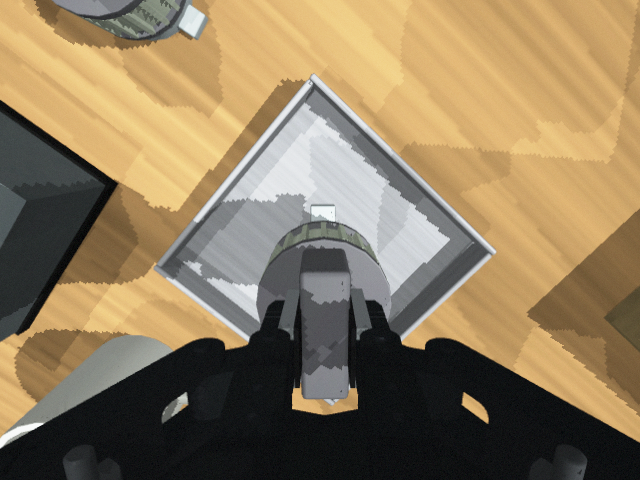

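The old cartridge is held over the middle of the tray at (323,310). Lowering and releasing it.

```bash
python3 -m creep '1 0 0 -0.01 0;1 0 0 -0.018 0;1 0 0 -0.024 0;1 0 0 -0.027 0;1 0 0 -0.029 0;1 0 0 -0.031 0;1 0 0 -0.031 0;1 0 0 -0.031 0'
```

```text
time_s: 17.45
ee_pos: [0.4914, 0.44, 0.0435]
tcp_rot: [-0.347, 0.938, 0.0, 0.0]
wrist_force: [-2.9, -3.4, 8.1]
grip_width: 0.2
grip_force: 61.4
```

```bash
python3 -m creep '0.5 0 0 0.001 0;0 0 0 0.001 0;0 0 0 0.001 0;0 0 0 0.001 0;0 0 0 0.001 0;0 0 0 0.001 0;0 0 0 0.03 0;0 0 0 0.07 0;0 0 0 0.11 0;0 0 0 0.15 0;0 0 0 0.19 0;0 -0.02 -0.08 0.2 -0.1;0 -0.05 -0.1 0.2 -0.22;0 -0.05 -0.13 0.2 -0.34;0 -0.05 -0.15 0.2 -0.46;0 -0.05 -0.178 0.2 -0.58;0 -0.05 -0.178 0.2 -0.7;0 -0.05 -0.178 0.2 -0.82;0 -0.05 -0.178 0.2 -0.94;0 -0.05 -0.178 0.2 -1.06' && python3 -m creep '0 0 0 0 -0.12;0 0 0 0 -0.24;0 0 0 0 -0.36;0 0 0 0 -0.48;0 0 0 0 -0.6;0 0 0 0 -0.72;0 0 0 0 -0.84;0 0 0 0 -0.96;0 0 0 0 -1.08;0 0 0 0 -1.095;0 0 0 0 -1.095;0 0 0 0 -1.095'
cat > look.py <<'E'
from h import *
import sys
im,d,M=shot("wrist",sys.argv[1]); o=env.get_obs(); print(o['ee_pos'].round(4),"phi",R.from_quat(o['tcp_rot']).as_euler('ZYX',degrees=True)[0]-90,o['q'].round(2))
C=cloud(M,d); h=C[:,:,2]
def blobs(z,t,amin,box=(.3,.75,-.6,.55)):
    m=(abs(h-z)<t)&(C[:,:,0]>box[0])&(C[:,:,0]<box[1])&(C[:,:,1]>box[2])&(C[:,:,1]<box[3])
    n,l,s,_=cv2.connectedComponentsWithStats(m.astype(np.uint8))
    for i in range(1,n):
        if s[i,4]>amin:
            Q=C[l==i]; c,w,a=cv2.minAreaRect((Q[:,:2]*1000).astype(np.float32)); print(z,s[i,4],np.round(c,1),np.round(w,1),round(a,1),Q[:,2].mean().round(4))
for z in map(float,sys.argv[2:]): blobs(z,.006,300)
E
python3 look.py w7.png .092 .11
```

```text
time_s: 19.12
ee_pos: [0.4413, 0.2618, 0.2418]
tcp_rot: [0.178, 0.984, 0.0, 0.0]
wrist_force: [0.0, 0.2, 0.4]
grip_width: 1.0
grip_force: 0.0
time_s: 20.12
ee_pos: [0.4412, 0.2621, 0.2416]
tcp_rot: [0.661, 0.751, 0.0, 0.0]
wrist_force: [-0.3, 0.9, 0.9]
grip_width: 0.999
grip_force: 0.0
[0.4412 0.2621 0.2416] phi 7.265539483500575 [ 0.39  0.29  1.49 -0.    1.36  0.26]
0.092 1242 [492.8 440.3] [50.  18.4] 39.7 0.0955
0.092 1308 [656.7 399.7] [62.2 75.1] 20.2 0.0896
0.092 1174 [441.9 266.5] [17.9 51.6] 7.7 0.092
0.092 1023 [441.8 176.1] [52.  18.5] 14.1 0.0917
0.092 1217 [416.5  74.9] [46.9 36.3] 5.5 0.0898
```

View pics/w7.png

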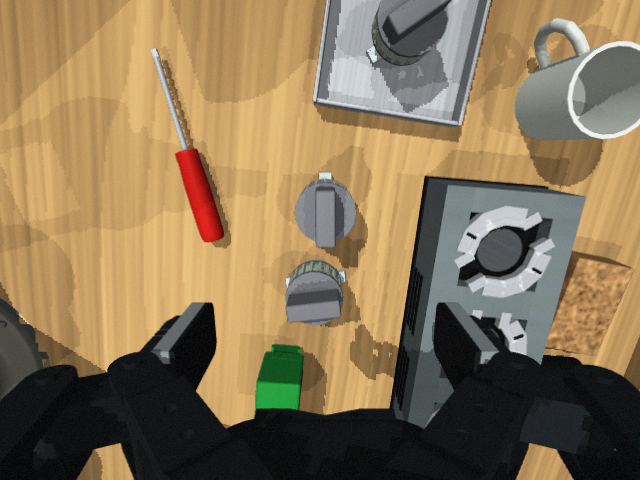

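The picture shows cartridge A at (325,212) aligned with the gripper and B at (314,295). The old cartridge stands in the tray at (410,25), and port3 is now free at (503,252). Nothing has been knocked so far. Grasping A.

```bash
python3 -m creep '0 0.0005 0.003 -0.04 0;0 0.0005 0.003 -0.08 0;0 0.0005 0.003 -0.12 0;0 0.0005 0.003 -0.15 0;0 0.0005 0.003 -0.175 0;0 0.0005 0.003 -0.19 0;0 0.0005 0.003 -0.203 0;0 0.0005 0.003 -0.203 0;0 0.0005 0.003 -0.203 0;0.4 0.0005 0.003 -0.203 0;0.8 0.0005 0.003 -0.203 0;1 0.0005 0.003 -0.203 0;1 0.0005 0.003 -0.203 0;1 0.0005 0.003 -0.203 0;1 0.0005 0.003 -0.203 0;1 0.0005 0.003 -0.203 0;1 0.0005 0.003 -0.203 0'  60; python3 -m creep '1 0 0 0.02 0;1 0 0 0.05 0;1 0 0 0.08 0;1 0 0 0.12 0;1 0 0 0.15 0;1 0 0 0.16 0;1 0 0 0.16 0;1 0 0 0.16 0'
cat > held.py <<'E'
from h import *
o=env.get_obs(); im,d,M=shot("wrist"); C=cloud(M,d)
Rt=R.from_quat(o['tcp_rot']).as_matrix(); L=(C-o['ee_pos'])@Rt
print(o['ee_pos'].round(4),"phi",R.from_quat(o['tcp_rot']).as_euler('ZYX',degrees=True)[0]-90)
m=(abs(L[:,:,0])<.05)&(abs(L[:,:,1])<.012)&(L[:,:,2]>-.065)&(L[:,:,2]<-.045); Q=L[m]; z=np.median(Q[:,2])
Q=Q[abs(Q[:,2]-z)<.003]; print("fin top z",z.round(4),"x",np.percentile(Q[:,0],[.5,99.5]).round(4),"y",np.percentile(Q[:,1],[1,99]).round(4))
E
python3 held.py
```

```text
time_s: 21.58
ee_pos: [0.4418, 0.2652, 0.0391]
tcp_rot: [0.662, 0.75, 0.0, 0.0]
wrist_force: [-1.0, -0.1, 5.3]
grip_width: 0.203
grip_force: 59.2
time_s: 22.25
ee_pos: [0.4412, 0.2648, 0.1974]
tcp_rot: [0.662, 0.75, -0.001, -0.0]
wrist_force: [0.5, -0.1, -2.1]
grip_width: 0.197
grip_force: 59.3
[0.4412 0.2648 0.1974] phi 7.104883783917302
fin top z -0.0532 x [-0.0243  0.0266] y [-0.0092  0.0097]
```

```bash
python3 -m creep '1 0.02 -0.025 0 0;1 0.05 -0.05 0 -0.04;1 0.075 -0.08 0 -0.084;1 0.1 -0.11 0 -0.084;1 0.125 -0.14 0 -0.084;1 0.15 -0.17 0 -0.084;1 0.17 -0.2 0 -0.084;1 0.181 -0.213 0 -0.084;1 0.181 -0.213 0 -0.084;1 0.181 -0.213 0 -0.084;1 0.181 -0.213 0 -0.084'
cat > port.py <<'E'
from h import *
import sys
from scipy import ndimage
from scipy.optimize import least_squares
im,d,M=shot("wrist",sys.argv[1]); o=env.get_obs(); print(o['ee_pos'].round(4),"phi",R.from_quat(o['tcp_rot']).as_euler('ZYX',degrees=True)[0]-90)
g=im.min(2).astype(float); c=np.array(list(map(float,sys.argv[2:4])))
# bore edge: along each radial direction the dark->bright crossing, on plane z=.076
th=np.radians(np.arange(0,360,3)); rr=np.arange(.018,.036,.0003)
for it in range(2):
    X=c[0]+np.outer(np.cos(th),rr); Y=c[1]+np.outer(np.sin(th),rr)
    uv=proj(M,np.c_[X.ravel(),Y.ravel(),np.full(X.size,.076)]); v=ndimage.map_coordinates(g,[uv[:,1],uv[:,0]],order=1).reshape(X.shape)
    E=[]
    for i in range(len(th)):
        k=np.argmax(np.diff(ndimage.gaussian_filter1d(v[i],1.5)))
        if v[i,min(k+5,len(rr)-1)]-v[i,max(k-5,0)]>50: E.append((X[i,k],Y[i,k]))
    E=np.array(E); f=least_squares(lambda p:np.hypot(E[:,0]-p[0],E[:,1]-p[1])-p[2],[*c,.027],loss='soft_l1',f_scale=.0007); c=f.x[:2]
    print("bore",len(E),f.x.round(4),np.median(abs(f.fun)).round(4))
t=np.radians(np.arange(0,360,3)); 
for r in(.031,.034):
    uv=proj(M,np.c_[c[0]+r*np.cos(t),c[1]+r*np.sin(t),np.full(len(t),.076)]); v=ndimage.map_coordinates(g,[uv[:,1],uv[:,0]],order=1); print(r,[int(3*i) for i,b in enumerate(v) if b<120])
E
python3 port.py w8.png .622 .146
```

```text
time_s: 23.22
ee_pos: [0.6215, 0.0528, 0.1965]
tcp_rot: [0.693, 0.721, -0.001, -0.002]
wrist_force: [0.0, -0.4, -2.7]
grip_width: 0.195
grip_force: 59.3
[0.6216 0.0532 0.1972] phi 2.3531845690756654
bore 104 [0.6218 0.1469 0.0272] 0.0005
bore 100 [0.6218 0.1471 0.0272] 0.0004
0.031 [75, 78, 81, 84, 87, 90, 93, 96, 99, 102, 105, 108, 255, 258, 261, 264, 267, 270, 273, 276, 279, 282, 285, 288]
0.034 [30, 33, 75, 78, 81, 84, 87, 90, 93, 96, 99, 102, 105, 210, 213, 255, 258, 261, 264, 267, 270, 273, 276, 279, 282, 285]
```

View pics/w8.png

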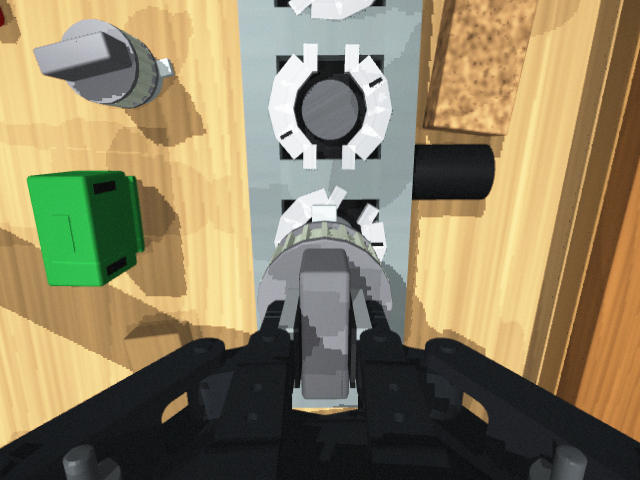

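The picture shows port2's full ring at (330,108) with its slots pointing up and down, and cartridge A held with its lugs in line. Port2 is at (0.6218,0.1471) with slots at about 91.5°. Moving over it and descending.

```bash
python3 -m creep '1 0 0.03 0 0;1 0 0.06 0 -0.012;1 0 0.085 0 -0.012;1 0 0.093 0 -0.012;1 0 0.093 0 -0.012;1 0 0.093 0 -0.012;1 0 0.093 -0.03 -0.012;1 0 0.093 -0.055 -0.012;1 0 0.093 -0.07 -0.012;1 0 0.093 -0.078 -0.012;1 0 0.093 -0.082 -0.012;1 0 0.093 -0.086 -0.012;1 0 0.093 -0.09 -0.012;1 0 0.093 -0.09 -0.012;1 0 0.093 -0.09 -0.012'
```

```text
time_s: 24.52
ee_pos: [0.623, 0.145, 0.1092]
tcp_rot: [0.697, 0.717, 0.0, 0.0]
wrist_force: [-0.1, 0.4, -2.7]
grip_width: 0.197
grip_force: 59.3
```

```bash
python3 -m creep '1 -0.0005 0.0005 -0.004 0;1 -0.0005 0.0005 -0.007 0;1 -0.0005 0.0005 -0.01 0;1 -0.0005 0.0005 -0.013 0;1 -0.0005 0.0005 -0.014 0;1 -0.0005 0.0005 -0.014 0;1 -0.0005 0.0005 -0.014 0'; python3 held.py
```

```text
time_s: 25.1
ee_pos: [0.6229, 0.1456, 0.0956]
tcp_rot: [0.697, 0.717, 0.001, 0.001]
wrist_force: [-0.5, -0.2, 5.7]
grip_width: 0.198
grip_force: 60.5
[0.6229 0.1456 0.0956] phi 1.5962652286208794
fin top z -0.0532 x [-0.0242  0.0267] y [-0.009   0.0096]
```

```bash
python3 -m creep '1 0 0 0 -0.06;1 0 0 0 -0.13;1 0 0 0 -0.2;1 0 0 0 -0.27;1 0 0 0 -0.34;1 0 0 0 -0.41;1 0 0 0 -0.48;1 0 0 0 -0.55;1 0 0 0 -0.62;1 0 0 0 -0.69;1 0 0 0 -0.76;1 0 0 0 -0.83;1 0 0 0 -0.9;1 0 0 0 -0.96;1 0 0 0 -1.02;1 0 0 0 -1.06;1 0 0 0 -1.08;1 0 0 0 -1.08'; python3 held.py; python3 -c "
from h import *; print(env.get_obs()['moment'])"
```

```text
time_s: 26.65
ee_pos: [0.6233, 0.1459, 0.0957]
tcp_rot: [0.967, 0.256, 0.002, 0.0]
wrist_force: [-0.3, 1.0, 4.7]
grip_width: 0.197
grip_force: 60.4
[0.6233 0.1459 0.0957] phi -60.31482926185563
fin top z -0.0532 x [-0.0242  0.0267] y [-0.0098  0.009 ]
[0.1394817  0.11737194 0.08757993]
```

```bash
python3 -m creep '1 0 0 0 -0.03;1 0 0 0 -0.06;1 0 0 0 -0.06;1 0 0 0 -0.06'; python3 -c "
from h import *; o=env.get_obs(); print(o['moment'],R.from_quat(o['tcp_rot']).as_euler('ZYX',degrees=True)[0]-90)"
```

```text
time_s: 27.03
ee_pos: [0.6232, 0.1462, 0.0958]
tcp_rot: [0.973, 0.229, 0.001, 0.0]
wrist_force: [-1.3, 2.4, 4.7]
grip_width: 0.197
grip_force: 64.1
[0.26621794 0.13126895 1.1994504 ] -63.54925352463017
```

```bash
python3 -m creep '1 0 0 0 0.05;1 0 0 0 0.05;0.5 0 0 0.001 0.05;0 0 0 0.001 0.05;0 0 0 0.001 0.05;0 0 0 0.001 0.05;0 0 0 0.001 0.05;0 0 0 0.03 0.05;0 0 0 0.07 0.05;0 0 0 0.11 0.05;0 0 0 0.145 0.05;0 -0.04 0.007 0.145 -0.05;0 -0.075 0.013 0.145 -0.15;0 -0.11 0.018 0.145 -0.22;0 -0.145 0.022 0.145 -0.22;0 -0.17 0.028 0.145 -0.22;0 -0.181 0.029 0.145 -0.22;0 -0.181 0.029 0.145 -0.22;0 -0.181 0.029 0.145 -0.22'; python3 look.py w9.png .092 .151
```

```text
time_s: 28.62
ee_pos: [0.442, 0.1746, 0.2401]
tcp_rot: [0.993, 0.119, 0.001, 0.0]
wrist_force: [0.7, 0.2, 0.3]
grip_width: 0.994
grip_force: 0.0
[0.4425 0.1745 0.2398] phi -76.33112461799566 [ 0.21  0.22  1.59 -0.    1.33  1.55]
0.092 502 [603.7 154.5] [55.3 19.6] 69.2 0.0905
0.092 1897 [494.2 440.6] [52.8 19.4] 39.1 0.0948
0.092 1164 [442.7 175.6] [52.  17.7] 14.1 0.0922
0.092 4438 [418.2  46.1] [46.2 90.4] 2.1 0.0901
0.151 681 [606.5 138.7] [15.6 17.8] 27.5 0.1506
```

View pics/w9.png

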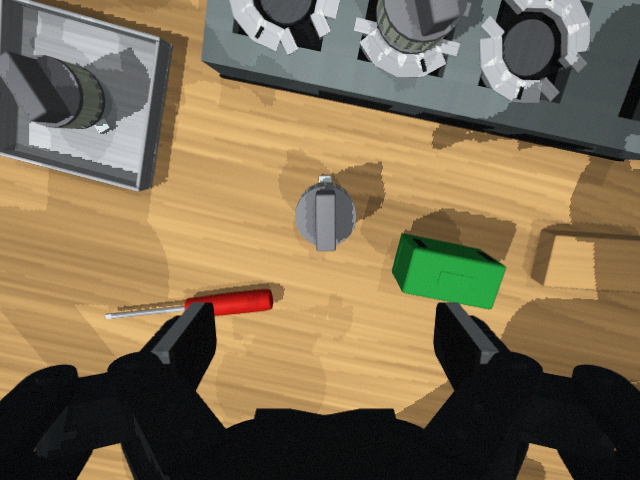

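Cartridge A sits in port2 with its fin top at 0.151, the locked height. B is at (325,215), aligned with the gripper. Grasping B.

```bash
python3 -m creep '0 0 0.001 -0.04 0;0 0 0.001 -0.08 0;0 0 0.001 -0.12 0;0 0 0.001 -0.15 0;0 0 0.001 -0.175 0;0 0 0.001 -0.19 0;0 0 0.001 -0.202 0;0 0 0.001 -0.202 0;0 0 0.001 -0.202 0;0.4 0 0.001 -0.202 0;0.8 0 0.001 -0.202 0;1 0 0.001 -0.202 0;1 0 0.001 -0.202 0;1 0 0.001 -0.202 0;1 0 0.001 -0.202 0;1 0 0.001 -0.202 0;1 0 0.001 -0.202 0'  60; python3 -m creep '1 0 0 0.02 0;1 0 0 0.05 0;1 0 0 0.08 0;1 0 0 0.12 0;1 0 0 0.16 0;1 0.02 0.005 0.17 0;1 0.04 0.01 0.17 0.1;1 0.06 0.012 0.17 0.2;1 0.08 0.014 0.17 0.3;1 0.1 0.016 0.17 0.4;1 0.105 0.018 0.17 0.46;1 0.105 0.018 0.17 0.46;1 0.105 0.018 0.17 0.46;1 0.105 0.018 0.17 0.46'; python3 held.py; python3 port.py w10.png .6175 .2515
```

```text
time_s: 30.08
ee_pos: [0.4415, 0.1756, 0.038]
tcp_rot: [0.993, 0.119, 0.0, 0.0]
wrist_force: [-0.0, -0.7, 3.7]
grip_width: 0.198
grip_force: 62.8
time_s: 31.25
ee_pos: [0.5453, 0.1936, 0.2072]
tcp_rot: [0.94, 0.342, -0.001, -0.0]
wrist_force: [1.0, -0.6, -2.7]
grip_width: 0.197
grip_force: 62.1
[0.5453 0.1936 0.2072] phi -50.05913134600734
fin top z -0.0545 x [-0.0241  0.0271] y [-0.0095  0.009 ]
[0.5455 0.1936 0.2077] phi -50.02026776374733
bore 99 [0.617  0.252  0.0271] 0.0004
bore 98 [0.6169 0.252  0.0271] 0.0004
0.031 [24, 27, 30, 33, 36, 39, 42, 45, 48, 51, 54, 57, 204, 207, 210, 213, 216, 219, 222, 225, 228, 231, 234, 237]
0.034 [24, 27, 30, 33, 36, 39, 42, 45, 48, 51, 54, 159, 204, 207, 210, 213, 216, 219, 222, 225, 228, 231, 234, 339]
```

View pics/w10.png

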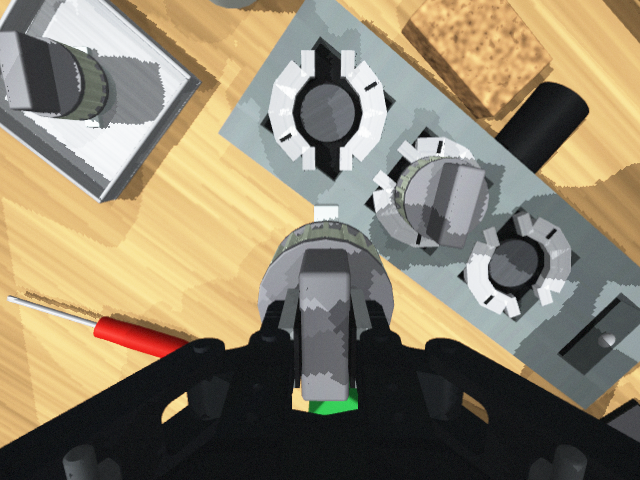

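Port3 is empty at (328,112), with its slots in line with the held cartridge, and A is locked at (440,195). Moving in.

```bash
python3 -m creep '1 0.03 0.025 0 0;1 0.055 0.045 0 0;1 0.07 0.0575 0 -0.005;1 0.07 0.0575 0 -0.005;1 0.07 0.0575 0 -0.005;1 0.07 0.0575 -0.03 -0.005;1 0.07 0.0575 -0.06 -0.005;1 0.07 0.0575 -0.078 -0.005;1 0.07 0.0575 -0.088 -0.005;1 0.07 0.0575 -0.094 -0.005;1 0.07 0.0575 -0.098 -0.005;1 0.07 0.0575 -0.101 -0.005;1 0.07 0.0575 -0.101 -0.005;1 0.07 0.0575 -0.101 -0.005'
```

```text
time_s: 32.52
ee_pos: [0.6168, 0.2512, 0.1077]
tcp_rot: [0.94, 0.34, 0.001, 0.0]
wrist_force: [0.1, -0.4, -2.7]
grip_width: 0.199
grip_force: 61.8
```

```bash
python3 -m creep '1 -0.0005 0 -0.004 0;1 -0.0005 0 -0.007 0;1 -0.0005 0 -0.01 0;1 -0.0005 0 -0.0125 0;1 -0.0005 0 -0.014 0;1 -0.0005 0 -0.014 0;1 -0.0005 0 -0.014 0'
```

```text
time_s: 33.1
ee_pos: [0.6168, 0.2513, 0.0941]
tcp_rot: [0.94, 0.34, 0.002, 0.0]
wrist_force: [1.7, 0.0, 6.6]
grip_width: 0.197
grip_force: 63.1
```

```bash
python3 -m creep '1 0 0 0 -0.06;1 0 0 0 -0.13;1 0 0 0 -0.2;1 0 0 0 -0.27;1 0 0 0 -0.34;1 0 0 0 -0.41;1 0 0 0 -0.48;1 0 0 0 -0.55;1 0 0 0 -0.62;1 0 0 0 -0.69;1 0 0 0 -0.76;1 0 0 0 -0.83;1 0 0 0 -0.9;1 0 0 0 -0.96;1 0 0 0 -1.02;1 0 0 0 -1.07;1 0 0 0 -1.1;1 0 0 0 -1.12;1 0 0 0 -1.12;1 0 0 0 -1.12'; python3 -c "
from h import *; o=env.get_obs(); print(o['moment'],R.from_quat(o['tcp_rot']).as_euler('ZYX',degrees=True)[0]-90)"
```

```text
time_s: 34.77
ee_pos: [0.6155, 0.2514, 0.094]
tcp_rot: [0.978, -0.21, 0.0, 0.0]
wrist_force: [-2.7, -1.2, 9.2]
grip_width: 0.199
grip_force: 64.6
[-0.02610829  0.51246885  0.94739311] -114.29016256275224
```

```bash
python3 -m creep '1 0 0 0 0.06;1 0 0 0 0.06;0.5 0 0 0.001 0.06;0 0 0 0.001 0.06;0 0 0 0.001 0.06;0 0 0 0.001 0.06;0 0 0 0.001 0.06;0 0 0 0.03 0.06;0 0 0 0.07 0.06;0 0 0 0.11 0.06;0 0 0 0.15 0.06;0 0 -0.02 0.19 0.06;0 -0.02 -0.05 0.21 0.06;0 -0.04 -0.08 0.21 0.06;0 -0.05 -0.1 0.21 0.06;0 -0.05 -0.1 0.21 0.06;0 -0.05 -0.1 0.21 0.06;0 -0.05 -0.1 0.21 0.06'; python3 look.py w11.png .151 .092
```

```text
time_s: 36.27
ee_pos: [0.5659, 0.1514, 0.3025]
tcp_rot: [0.983, -0.182, -0.0, -0.0]
wrist_force: [0.4, 0.1, -0.1]
grip_width: 1.003
grip_force: 0.0
[0.566  0.1517 0.3022] phi -110.95545814750838 [0.13 0.41 1.15 0.   1.58 2.07]
0.151 1265 [623.  147.5] [51.6 18.2] 30.8 0.1513
0.151 1226 [616.1 252.5] [18.6 50.8] 69.7 0.151
0.092 1106 [663.9 402. ] [74.4 75.5] 10.2 0.0897
0.092 2535 [418.7  45.6] [46.6 90.3] 2.0 0.0902
0.092 535 [498.2 443.5] [42.9 19.3] 41.7 0.0944
```

View pics/w11.png

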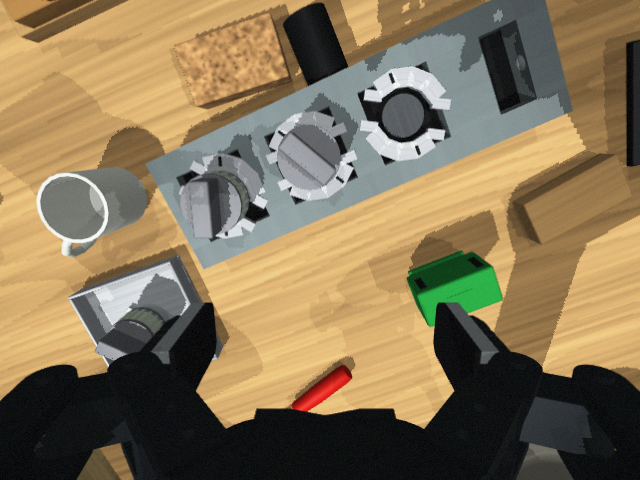

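Both new cartridges sit at the locked height, with fins at 30.8° and -20.3°, which are the stop angles; they're at (310,155) and (213,205). The old one stands in the tray. Now the fresh pack.

```bash
python3 -m creep '0 -0.035 -0.432 -0.05 0.213;0 -0.035 -0.432 -0.05 0.213;0 -0.035 -0.432 -0.05 0.213;0 -0.035 -0.432 -0.05 0.213;0 -0.035 -0.432 -0.05 0.213;0 -0.035 -0.432 -0.05 0.213;0 -0.035 -0.432 -0.05 0.213;0 -0.035 -0.432 -0.05 0.213;0 -0.035 -0.432 -0.05 0.213;0 -0.035 -0.432 -0.05 0.213;0 -0.035 -0.432 -0.05 0.213;0 -0.035 -0.432 -0.05 0.213;0 -0.035 -0.432 -0.05 0.213;0 -0.035 -0.432 -0.05 0.213;0 -0.035 -0.432 -0.05 0.213'; python3 look.py w12.png .11
python3 - <<'E'
from h import *
im,d,M=shot("top","top1.png"); C=cloud(M,d); h=C[:,:,2]
m=(h>.055)&(h<.1)&(C[:,:,0]>0.1)&(C[:,:,0]<.8)
n,l,s,c=cv2.connectedComponentsWithStats(m.astype(np.uint8))
for i in range(1,n):
    if s[i,4]>150: print(c[i].round(),s[i,4],np.nanmedian(C[l==i],0).round(3))
E
```

```text
time_s: 37.57
ee_pos: [0.5315, -0.2793, 0.2527]
tcp_rot: [0.997, -0.075, 0.0, -0.0]
wrist_force: [0.4, -0.9, 0.1]
grip_width: 0.998
grip_force: 0.0
[ 0.5315 -0.2793  0.2529] phi -98.64377438902929 [-0.61  0.45  1.21  0.    1.47  1.11]
0.11 5240 [ 531.9 -279.8] [46.1 89.8] 81.3 0.1103
0.11 5238 [ 519.3 -369.6] [46.3 87.7] 81.3 0.1102
[ 24. 149.] 3187 [0.719 0.647 0.09 ]
[410. 146.] 298 [ 0.724 -0.195  0.087]
[279. 193.] 9973 [0.619 0.087 0.075]
[136. 178.] 666 [0.655 0.408 0.079]
[634. 205.] 568 [ 0.599 -0.675  0.072]
[117. 253.] 618 [0.491 0.434 0.069]
[314. 280.] 168 [0.431 0.012 0.09 ]
[ 12. 347.] 1415 [0.292 0.631 0.082]
[502. 354.] 1597 [ 0.275 -0.368  0.064]
```

No third cartridge anywhere on the bench. Gripping the fresh pack.

```bash
python3 -m creep '0.1 0.0005 -0.001 -0.04 0;0.1 0.0005 -0.001 -0.08 0;0.1 0.0005 -0.001 -0.12 0;0.1 0.0005 -0.001 -0.15 0;0.1 0.0005 -0.001 -0.18 0;0.1 0.0005 -0.001 -0.2 0;0.1 0.0005 -0.001 -0.211 0;0.1 0.0005 -0.001 -0.211 0;0.1 0.0005 -0.001 -0.211 0;0.3 0.0005 -0.001 -0.211 0;0.6 0.0005 -0.001 -0.211 0;0.8 0.0005 -0.001 -0.211 0;0.8 0.0005 -0.001 -0.211 0;0.8 0.0005 -0.001 -0.211 0;0.8 0.0005 -0.001 -0.211 0;0.8 0.0005 -0.001 -0.211 0' 80
```

```text
time_s: 39.0
ee_pos: [0.5323, -0.2825, 0.0436]
tcp_rot: [0.997, -0.076, 0.002, 0.001]
wrist_force: [-0.2, 0.7, 7.4]
grip_width: 0.527
grip_force: 82.9
```

```bash
python3 -m creep '0.8 0 0.001 0.01 0;0.8 0 0.001 0.02 0;0.8 0 0.001 0.03 0;0.8 0 0.001 0.05 0;0.8 0 0.001 0.08 0;0.8 0 0.001 0.11 0;0.8 0 0.001 0.14 0;0.8 0 0.001 0.16 0;0.8 0.01 0.03 0.16 0;0.8 0.025 0.06 0.16 0.05;0.8 0.04 0.09 0.16 0.1;0.8 0.055 0.12 0.16 0.15;0.8 0.07 0.15 0.16 0.192;0.8 0.08 0.175 0.16 0.192;0.8 0.09 0.195 0.16 0.192;0.8 0.097 0.21 0.16 0.192;0.8 0.0995 0.2145 0.16 0.192;0.8 0.0995 0.2145 0.16 0.192;0.8 0.0995 0.2145 0.16 0.192;0.8 0.0995 0.2145 0.16 0.192'
python3 - <<'E'
from h import *
o=env.get_obs(); print(o['ee_pos'].round(4),R.from_quat(o['tcp_rot']).as_euler('ZYX',degrees=True)[0]-90)
im,d,M=shot("wrist","w13.png"); C=cloud(M,d)
Rt=R.from_quat(o['tcp_rot']).as_matrix(); L=(C-o['ee_pos'])@Rt
m=(L[:,:,2]>-.075)&(L[:,:,2]<-.055)&(abs(L[:,:,1])<.03)&(L[:,:,0]>-.03)&(L[:,:,0]<.06); Q=L[m]; print(np.median(Q[:,2]),np.percentile(Q[:,0],99.5),np.percentile(Q[:,1],[1,99]))
E
```

```text
time_s: 40.67
ee_pos: [0.6302, -0.0686, 0.2018]
tcp_rot: [1.0, 0.019, -0.0, 0.0]
wrist_force: [-0.8, 0.8, -4.7]
grip_width: 0.526
grip_force: 89.4
[ 0.6302 -0.0686  0.2018] -87.84631818768715
-0.06686933146538175 0.0442269588922358 [-0.02673246  0.02476091]
```

View pics/w13.png

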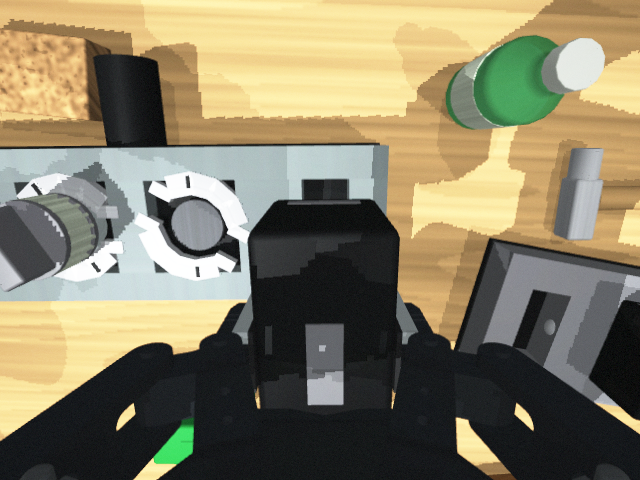

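The fresh pack is held over the bay. The bay's far edge shows at (325,180), in line with the pack. Inserting.

```bash
python3 -m creep '0.8 0.001 0.0005 -0.03 0;0.8 0.001 0.0005 -0.06 0;0.8 0.001 0.0005 -0.08 0;0.8 0.001 0.0005 -0.093 0;0.8 0.001 0.0005 -0.098 0;0.8 0.001 0.0005 -0.103 0;0.8 0.001 0.0005 -0.108 0;0.8 0.001 0.0005 -0.108 0;0.8 0.001 0.0005 -0.108 0'
```

```text
time_s: 41.47
ee_pos: [0.6321, -0.0675, 0.0944]
tcp_rot: [1.0, 0.019, 0.001, 0.0]
wrist_force: [-0.2, -0.2, -3.1]
grip_width: 0.526
grip_force: 89.5
```

```bash
python3 -m creep '0.8 -0.0003 0 -0.005 0;0.8 -0.0003 0 -0.01 0;0.8 -0.0003 0 -0.015 0;0.8 -0.0003 0 -0.02 0;0.8 -0.0003 0 -0.024 0;0.8 -0.0003 0 -0.028 0;0.8 -0.0003 0 -0.03 0;0.8 -0.0003 0 -0.03 0;0.8 -0.0003 0 -0.03 0'
```

```text
time_s: 42.22
ee_pos: [0.6327, -0.068, 0.0687]
tcp_rot: [1.0, 0.02, 0.002, 0.001]
wrist_force: [-7.8, -4.8, 29.1]
grip_width: 0.531
grip_force: 93.1
```

Seated: the force is up to 29 N at the expected depth. Releasing, lifting and checking.

```bash
python3 -m creep '0.3 0 0 0.003 0;0.1 0 0 0.003 0;0.1 0 0 0.003 0;0.1 0 0 0.003 0;0.1 0 0 0.003 0;0.1 0 0 0.04 0;0.1 0 0 0.08 0;0.1 0 0 0.12 0;0 0 0 0.16 0;0 0 0 0.19 0;0 -0.03 0 0.22 0;0 -0.06 0 0.22 0;0 -0.1 0 0.22 0;0 -0.1 0 0.22 0;0 -0.1 0 0.22 0;0 -0.1 0 0.22 0'; python3 look.py w14.png .135 .151 .11
python3 - <<'E'
from h import *
im,d,M=shot("top"); C=cloud(M,d); h=C[:,:,2]
for n,z,b in(("flat",.11,(.45,.6,-.44,-.325)),("old",.096,(.42,.57,.36,.52)),("green",.09,(.38,.48,-.02,.12))):
    m=(abs(h-z)<.006)&(C[:,:,0]>b[0])&(C[:,:,0]<b[1])&(C[:,:,1]>b[2])&(C[:,:,1]<b[3]); Q=C[m]
    print(n,len(Q), np.median(Q,0).round(4) if len(Q) else '')
E
```

```text
time_s: 43.55
ee_pos: [0.5321, -0.067, 0.2839]
tcp_rot: [1.0, 0.019, 0.001, 0.0]
wrist_force: [0.7, -0.7, 0.1]
grip_width: 1.002
grip_force: 0.0
[ 0.5326 -0.067   0.2838] phi -87.77330744895406 [-0.27  0.31  1.34  0.    1.49  1.26]
0.135 6405 [631.4 -66.6] [89.4 46.2] 2.4 0.1354
0.135 564 [625.  139.3] [53.6 15.8] 13.6 0.1351
0.151 1856 [623.2 147.1] [52.5 19.3] 29.6 0.1509
0.11 345 [611.1 227.5] [11.5 43.4] 79.0 0.1087
0.11 2908 [ 518.7 -368.3] [46.7 89.9] 81.8 0.1097
flat 901 [ 0.5167 -0.3701  0.11  ]
old 204 [0.4916 0.4378 0.0969]
green 325 [0.4189 0.0732 0.09  ]
```

```bash
python3 -c "
from rig import env; print(env.close_job())"
```

```text
the job is handed in; nothing more can be done
None
```

I handed the job in at about 44 s: the flat pack is in the charger's right socket, the old cartridge stands in the tray, the two new cartridges on the bench are locked in port2 and port3, and the fresh pack is seated in the bay; in my first grasp the fingertips pressed on top of the flat pack at about 14 N, well under the 40 N limit, and the final camera check showed everything at the expected heights.

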